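# Set the torque head to five clicks

## Robot

A 6-joint arm with a two-finger parallel gripper is mounted at the origin on a cart in front of the work surface, level with it; the furniture and walls round the work are solid. World frame = base frame: x ahead of the robot, y to its left, z up, the work surface at z = 0. Lengths are in m, angles in rad, forces in N, time in s.
With the tool pointing down it reaches from about 0.225 to 0.875 m from the base axis. Payload 3.4 kg.
Tool frame: the origin (TCP) lies midway between the tips of the shut fingers; the grasp point (between the pads) lies behind it (manip.grip_point_offset is the z of the grasp point in the tool frame, in m); z points along the fingers, x is the direction in which the jaws open and shut, and the axes are right-handed (so a half turn about z gives the same grasp; the last joint's range is limited). The gripper opens to 85 mm and grips with 20 to 120 N. Pads are 22 mm wide; open, the fingers measure 114 mm over their backs; the gripper's body (76 mm by 85 mm) begins 54 mm behind the grasp point. The pads swing forward as they close: fully open they stand 13 mm farther back than shut.
Start: joints at [-1.276, 0.276, 1.505, -0, 1.361, -0.121], TCP at [0.232, -0.526, 0.231] pointing down, gripper open.
Joint ranges: [-2.89, 2.89], [-0.75, 2.08], [0.22, 2.7], [-1.18, 4.32], [0.11, 2.71], [-2.7, 2.7]. Speed limits (rad/s): [2.57, 2.57, 3.14, 3.14, 3.14, 3.14].

## Interface

Orientations are given as a unit quaternion [w, x, y, z].
In Python, from rig import manip, eyes, recognise, regions_of, mark_of gives the robot as it stands.
- The arm moves only by the shell command python3 -m inch 'ROWS' [FORCE]. ROWS is JSON, a list of rows, each a list of 5 numbers: the gripper command: -1 is shut, 1 is fully open, values between are in proportion, then the shift along the tool's x, y, z in mm, then the turn about the tool's z in degrees. A call has 1 to 20 rows; each row shifts and turns the pose as measured when the row begins, along the tool's axes as they then stand; what a row does not reach is not made up. A row lasts 1/12 s, in which the tool goes at most 41.7 mm and 7.16 degrees, less where a joint would pass 70% of its speed; a pose out of reach is approached as far as the arm can. A call with a gripper value outside its range is refused whole. The fingers move at their own pace and stop on an object; FORCE is the grip in N (left out, the last holds). Time passes only in rows, so rows that do not move let the fingers close. It gives the time, the measured TCP pose, the force and the opening at its end, in the units of the state.
- manip.get_state(): the state, without advancing time (a new reading comes with each control period).
- eyes.get_image(name): name is "side" or "top"; returns a dict with "frame" (420x560x3 uint8, red, green, blue), "K" (3x3 intrinsics, pixels), "rvec" (rotation vector, rad) and "tvec" (3), from world to camera coordinates, as OpenCV has them. Camera axes: x right, y down, z forward; pixel columns grow to the right and rows downward; lengths in m; the calibration is good to about 2 mm. A picture is of the moment at which its call begins. There is no depth.
- manip.sign_off(): hands the job in, once; it reports no verdict.
Trained networks look in a picture, given as the dict that the camera call returned (one of the last four; its "shot" number tells which), for a name from the list of things; names that differ only in an ending like _2 or _b are one class to them, and where a whole thing is asked for, a point or a joint stands for the part that bears it (a point fixed in the world has none). Each returns a list of dicts, best first, with "confidence" (0 to 1); they miss things now and then, are a little off and sometimes report something else, mostly with a low value. They report only what shows in the picture. A call takes as long as a camera call. They do not tell look-alikes from the thing itself.
- recognise(picture, target): "bbox" ([left, top, width, height] in pixels, round what is visible of it).
- regions_of(picture, target): "mask" (420x560 bool, what is visible of it) and "bbox" ([left, top, width, height] in pixels, round what is visible of it).
- mark_of(picture, target): "point" ([row, column] in pixels: a listed point, or the origin of a listed thing).
The state is a dict: "clock": time; "qpos": joint angles; "qd": joint speeds; "effort": joint torques, N m; "position": TCP position; "ee_rot": TCP orientation; "contact_force": force on the tool from outside, world axes, zero at the start; "moment": the same for the moment, N m; "width": finger opening in m.
Only numpy, scipy, OpenCV 4.12 (cv2) and the standard library are available. Lean on these libraries where they do the work, as an engineer would, in place of code of your own. Each camera call takes 0.05 s, during which the arm holds its last target.

## Task

Take the torque head out of its round parking cup and set it upright, square shank first, fully home in the square pocket of the setting block. There, turn its knob anticlockwise (seen from above) back to its stop, then clockwise exactly five clicks, and let go. Do not tip the head over, and leave the spool, bottle and tape roll where they stand.

Things in the scene. Friction and masses are not known exactly. Their poses are not given: they have to be found in the camera images.
- head_mid (a point): Torque head: loose, upright, 94 mm high, about 0.4 kg. Point on its axis 47 mm above its lower end; z up, x and y square to the shank's faces. From below: square tapered shank (18 mm wide, 28 mm wide at 28 mm up; fits the pocket in any of 4 yaws), flange 56 mm dia (28 to 34 mm up), dark round barrel 44 mm dia (34 to 66 mm up; carry it here), black knob 30 mm dia (67.5 to 93.5).
- knob_mid (a point): Centre of the head's round fluted black knob (30 mm dia, 26 mm high), on the axis, 80.5 mm above the head's lower end; z up, x along its pale pointer. The wider barrel's top, 14.5 mm below this point, has a tick mark for each click, the long one being the stop position.
- click_knob (a joint): Knob angle in the head, rad, grows clockwise seen from above. Click stops every 0.5236 rad (30 deg) at 0, 0.5236, 1.0472 ...; hard stop at -0.06, just behind click 0, where it rests when let go; other end 5.3. Starts 1 to 3 clicks from the stop. About 0.1 N m passes a click; let go between clicks it snaps to the nearest. Five clicks from the stop = 2.618.
- pocket_mouth (a point): Centre of the square pocket's mouth in the top of the fixed setting block (steel, 68 x 68 mm, on a dark plate 116 x 70 mm; top 46 mm up); z up, x and y square to the pocket's sides. 30.4 mm wide at the mouth, tapers like the shank, 40 mm deep. Fully home, the flange rests on the block's top: head_mid is 19 mm above this point, with 1 mm and 5 degrees of play.
- cup_mouth (a point): Centre of the mouth of the round grey parking cup (fixed, 72 mm outer diameter, 40 mm high, bore 43 mm), in which the torque head stands at the start with its flange on the rim. It lets the head spin.
- spool: Solder spool, 63 mm diameter, 70 mm high, stands behind the work; origin at the centre of its underside. Leave alone.
- bottle: Brown dropper bottle, 33 mm diameter, 102 mm high, stands behind the work; origin at the centre of its underside. Leave alone.
- tape_roll: Black tape roll lying flat, 62 mm diameter, 19 mm high; origin at the centre of its underside. Leave alone.
Not all that is in view belongs to the job. What is shaped like the part that bears head_mid but green is not meant. What is shaped like the part that bears pocket_mouth but green is not meant.

How it is judged:
On the way, in this order (a step that is already met when the one before it is completed fails the run):
1. the torque head is fully home in the setting block's pocket (horizontal distance between head_mid and pocket_mouth below 0.005 m and z of head_mid in the frame of pocket_mouth below 0.022 m and angle between head_mid's own z axis and vertical below 0.08 rad), for 0.2 s.
2. in the pocket, the knob is turned back to its stop (value of joint click_knob below 0.15 rad and horizontal distance between head_mid and pocket_mouth below 0.007 m and z of head_mid in the frame of pocket_mouth below 0.024 m), for 0.1 s.
At the end, for the whole second after the job is handed in: The torque head stands fully home and upright in the pocket (flange within 3 mm of the block's top, axis within 5 mm of the pocket's centre, tilt under 0.08 rad) and its knob rests in the fifth click from the stop (2.618 rad, within 0.15 rad) (all of step 1 and value of joint click_knob between 2.468 and 2.768 rad); the robot touches nothing.
It fails at once if the torque head is tipped over (angle between head_mid's own z axis and vertical above 0.7 rad).
It fails at once if a bystander (spool, bottle, tape roll) is shifted by more than 3 cm (distance of any of spool, bottle, tape_roll from where it was at the start of the episode above 0.03 m).
It also fails if it takes over 64 s, if anything falls off the work surface, if the arm or the gripper's body presses on something with over 40 N, if the wrist force passes 120 N, or if a joint passes its speed limit or range.

## Working session

There is one attempt and no reset: what is moved stays moved. The work goes in short steps, Python scripts to look and compute and a shell command to move; the robot and the scene stay as the last step left them, time stands still between calls to the robot, and variables do not carry over. Pictures are saved under pics/ and viewed, and the job is handed in when it is done.

```bash
ls; mkdir -p pics
cat > h.py <<'E'
import numpy as np, cv2
from rig import manip, eyes, recognise, regions_of, mark_of
def P(im):
    R=cv2.Rodrigues(np.array(im["rvec"],float))[0]; return np.array(im["K"],float),R,np.array(im["tvec"],float).ravel()
def ray(im,u,v):
    K,R,t=P(im); d=R.T@np.linalg.inv(K)@np.array([u,v,1.]); return -R.T@t,d
def atz(im,u,v,z):
    c,d=ray(im,u,v); return c+d*(z-c[2])/d[2]
def tri(a,b):
    A=np.zeros((3,3));B=np.zeros(3)
    for c,d in (a,b):
        d=d/np.linalg.norm(d);M=np.eye(3)-np.outer(d,d);A+=M;B+=M@c
    return np.linalg.solve(A,B)
def proj(im,X):
    K,R,t=P(im); x=K@(R@np.array(X,float)+t); return x[:2]/x[2]
def save(im,name,crop=None,s=1):
    f=im["frame"][:,:,::-1]
    if crop: l,t,w,h=crop; f=f[t:t+h,l:l+w]
    cv2.imwrite("pics/"+name,cv2.resize(f,None,fx=s,fy=s,interpolation=cv2.INTER_CUBIC))
E
python3 - <<'E'
from h import *
print(manip.get_state(), manip.grip_point_offset)
ims={}
for n in ("side","top"):
    im=eyes.get_image(n); save(im,n+"0.png"); ims[n]=im
    c,_=ray(im,0,0); print(n,c.round(3))
    for t in ("head_mid","knob_mid","pocket_mouth","cup_mouth","spool","bottle","tape_roll"):
        print(n,t,[(np.round(m["point"],1).tolist(),round(m["confidence"],2)) for m in mark_of(im,t)])
E
```

```text
pics
{'clock': 0.0, 'qpos': array([-1.27598538e+00,  2.76602978e-01,  1.50610857e+00, -9.74724706e-06,
        1.36067923e+00, -1.21030589e-01]), 'qd': array([-0.00178547,  0.00216524,  0.00113235, -0.0008027 , -0.0006166 ,
        0.00013683]), 'effort': array([-2.73923597e-04, -4.16772473e+01, -2.45802569e+01, -6.85480404e-05,
        1.11840974e-02,  8.43941365e-06]), 'position': array([ 0.23210391, -0.52551726,  0.23044493]), 'ee_rot': array([-5.74513308e-04,  8.37842653e-01, -5.45911056e-01, -6.91565826e-04]), 'contact_force': array([0.45865718, 0.24198957, 0.58007348]), 'moment': array([-0.0244019 , -0.04005255, -0.07225979]), 'width': 0.08543832727267778} -0.0187
side [0.217 0.76  0.584]
side head_mid [([214.6, 354.0], 0.78), ([276.2, 303.8], 0.76)]
side knob_mid [([260.8, 303.3], 0.87), ([178.5, 315.0], 0.53), ([198.0, 357.1], 0.46)]
side pocket_mouth [([235.9, 299.4], 0.78), ([335.3, 302.2], 0.75)]
side cup_mouth [([199.6, 311.8], 0.62), ([179.2, 311.6], 0.34)]
side spool [([232.7, 227.4], 0.79), ([204.6, 247.1], 0.3)]
side bottle [([207.3, 248.3], 0.95), ([181.6, 314.0], 0.51)]
side tape_roll [([206.5, 248.6], 0.73), ([186.2, 273.2], 0.5)]
top [0.504 0.142 1.037]
top head_mid [([232.5, 229.3], 0.81), ([196.0, 329.5], 0.67), ([235.4, 321.2], 0.57)]
top knob_mid [([236.0, 222.4], 0.63), ([239.7, 322.1], 0.57), ([194.9, 330.7], 0.52), ([143.0, 303.1], 0.32)]
top pocket_mouth [([253.0, 184.5], 0.96), ([211.9, 275.4], 0.86)]
top cup_mouth [([197.5, 330.6], 0.78)]
top spool []
top bottle [([139.7, 301.4], 0.48)]
top tape_roll [([141.8, 357.2], 0.73)]
```

View pics/side0.png

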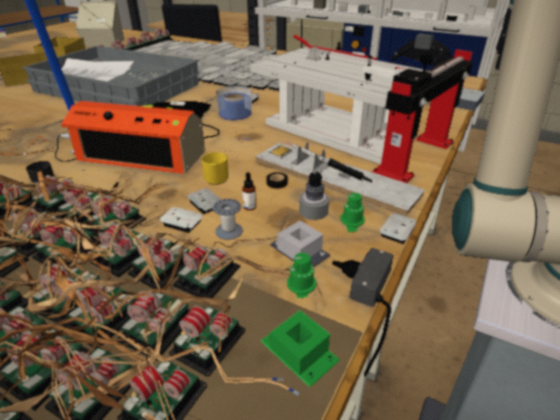

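View pics/top0.png

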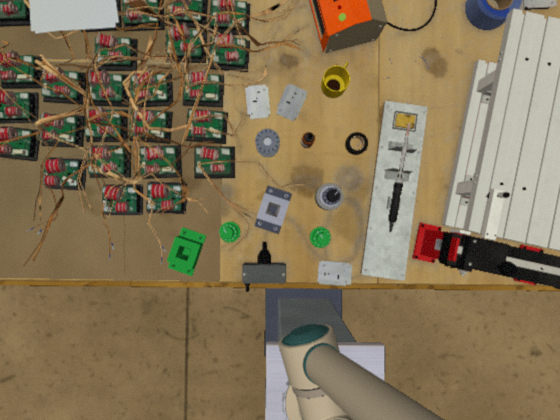

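The candidates, as (column, row):
- **Heads:** side (315,190), dark in the grey cup; side (353,212), green; side (302,275), green. In the top view they are (329,196), (320,237) and (230,232). The dark one in the grey cup fits the description.
- **Blocks:** side (300,240), grey steel, top (273,209); side (300,345), green, top (185,250). The grey one fits.

I'll confirm both in an enlarged crop.

Run:
```python
from h import *
a=eyes.get_image("side"); b=eyes.get_image("top")
l=np.hstack([cv2.resize(a["frame"][160:270,265:375],(400,400),interpolation=cv2.INTER_CUBIC),cv2.resize(b["frame"][170:260,255:345],(400,400),interpolation=cv2.INTER_CUBIC)])
cv2.imwrite("pics/crop1.png",l[:,:,::-1])
# triangulate
def near(im,t,u,v):
    r=[m["point"] for m in mark_of(im,t)]
    r=[p for p in r if np.hypot(p[1]-u,p[0]-v)<22]
    return r[0] if r else None
for t,su,tu in (("head_mid",(315,190),(329,196)),("knob_mid",(315,180),(330,195)),("pocket_mouth",(299,236),(275,212)),("cup_mouth",(312,200),(330,197)),("spool",(228,233),(266,145)),("bottle",(248,207),(306,140)),("tape_roll",(275,184),(357,142))):
    p=near(a,t,*su);q=near(b,t,*tu)
    print(t,p,q)
    if p is not None and q is not None: print('  tri',tri(ray(a,p[1],p[0]),ray(b,q[1],q[0])).round(4))
print("block top",atz(b,273,209,0.046))
for t in("head_mid","pocket_mouth"):
  for im,n in((a,"s"),(b,"t")):
    for m in regions_of(im,t):
        print(t,n,m["bbox"],round(m["confidence"],2), im["frame"][m["mask"]].mean(0).round())
# green + box obstacles
for n,u,v,z in(("green hd far",320,237,.05),("green hd near",230,232,.05),("box",264,272,.03),("tape",357,142,.01),("bottle",308,140,.05),("spool",267,143,.07),("greenblk",185,252,.04)): print(n,atz(b,u,v,z).round(3))
```

```text
head_mid [188.3, 313.1] [194.3, 329.6]
  tri [0.5493 0.001  0.0668]
knob_mid [177.4, 311.9] [194.9, 332.0]
  tri [0.5498 0.0009 0.0964]
pocket_mouth [235.7, 298.4] [213.0, 273.3]
  tri [0.5065 0.1462 0.0421]
cup_mouth [197.8, 315.4] [197.3, 329.9]
  tri [ 0.5434 -0.0036  0.0392]
spool [231.2, 226.8] [140.7, 267.3]
  tri [ 0.6949  0.1606 -0.006 ]
bottle [204.1, 246.8] [138.9, 305.6]
  tri [0.7013 0.0584 0.0066]
tape_roll [188.6, 274.1] [140.8, 357.6]
  tri [ 0.7063 -0.09   -0.0313]
block top [0.51056579 0.14407606 0.046     ]
head_mid s [340.9, 195.2, 25.9, 36.6] 0.88 [ 48. 117.  52.]
head_mid s [305.2, 169.3, 21.3, 37.4] 0.7 [74. 71. 71.]
head_mid s [288.3, 252.5, 28.7, 47.5] 0.68 [ 43. 116.  51.]
head_mid t [221.1, 218.9, 17.2, 23.2] 0.64 [ 49. 135.  62.]
head_mid t [308.0, 226.1, 20.7, 23.1] 0.63 [ 48. 137.  62.]
head_mid t [326.2, 188.3, 16.0, 14.8] 0.63 [36. 36. 38.]
head_mid t [321.8, 185.7, 17.9, 21.0] 0.54 [81. 82. 87.]
pocket_mouth s [270.7, 221.0, 59.2, 45.5] 0.7 [133. 128. 124.]
pocket_mouth s [261.2, 312.8, 78.5, 73.1] 0.67 [ 36. 115.  47.]
pocket_mouth t [166.3, 225.8, 39.9, 49.6] 0.82 [ 37. 125.  52.]
pocket_mouth t [253.2, 187.5, 35.8, 50.3] 0.62 [114. 115. 124.]
green hd far [0.44  0.022 0.05 ]
green hd near [0.45  0.254 0.05 ]
box [0.346 0.166 0.03 ]
tape [ 0.694 -0.08   0.01 ]
bottle [0.69  0.056 0.05 ]
spool [0.677 0.161 0.07 ]
greenblk [0.397 0.37  0.04 ]
```

View pics/crop1.png

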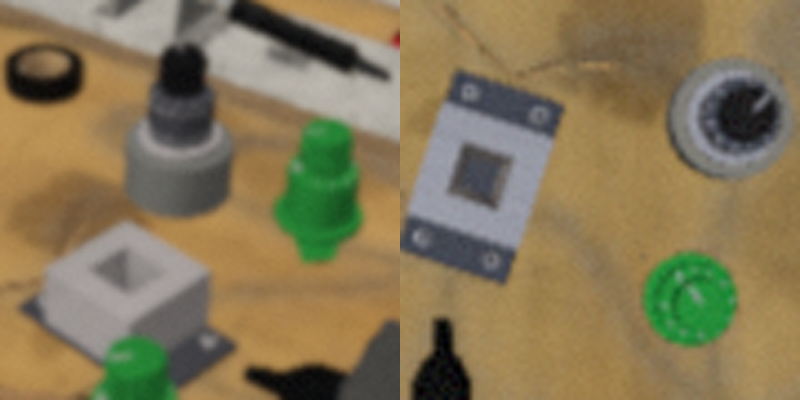

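The crop shows the dark head, with a pale pointer, in the round grey cup (side 315,190; top 331,195). The grey steel block is on its dark plate (side 300,240; top 273,210). The green ones are the decoys. Next I'll refine the positions and yaw by fitting models in both views.

Run:
```python
from h import *
a=eyes.get_image("side"); b=eyes.get_image("top")
cv2.imwrite("pics/kb.png",cv2.resize(b["frame"][178:216,310:350],(800,600*38*4//3//40 if 0 else 760),interpolation=cv2.INTER_CUBIC)[:600,:,::-1])
def mk(im,t,u,v,z):
    for m in regions_of(im,t):
        M=m["mask"].astype(np.uint8); ys,xs=np.nonzero(M)
        if np.hypot(xs.mean()-u,ys.mean()-v)<20: print(t,m["confidence"],xs.mean(),ys.mean(),atz(im,xs.mean(),ys.mean(),z).round(4))
print("knobtop",atz(b,333.3,195.2,.1055).round(4),"cup",atz(b,329,196.5,.03).round(4))
mk(b,"knob_mid",332,195,.1)
mk(b,"cup_mouth",329,196,.03)
# block outline: bright steel top via threshold
f=b["frame"].astype(int); roi=np.zeros(f.shape[:2],bool); roi[180:240,248:300]=1
sat=f.max(2)-f.min(2); m=(roi&(f.min(2)>110)&(sat<35)).astype(np.uint8)
n,lab,st,ce=cv2.connectedComponentsWithStats(m); i=1+st[1:,4].argmax(); print(st[i],ce[i])
cs,_=cv2.findContours((lab==i).astype(np.uint8),cv2.RETR_EXTERNAL,cv2.CHAIN_APPROX_NONE)
r=cv2.minAreaRect(max(cs,key=len)); bx=cv2.boxPoints(r); W=np.array([atz(b,u,v,.046) for u,v in bx]);
print(r,W.round(4),W.mean(0))
for k in range(4):
    d=W[(k+1)%4]-W[k]; print(np.linalg.norm(d),np.degrees(np.arctan2(d[1],d[0])))
# dark hole + plate 
g=f.mean(2)
print("side proj of pocket/knob:",proj(a,[.509,.144,.046]),proj(a,[.549,0,.1055]),proj(a,[.549,0,.0925]))
cv2.imwrite("pics/blk.png",cv2.resize(np.hstack([b["frame"][180:240,245:305],a["frame"][210:270,270:330]]),(800,400),interpolation=cv2.INTER_CUBIC)[:,:,::-1])
```

```text
knobtop [ 0.5454 -0.0024  0.1055] cup [ 0.5452 -0.0028  0.03  ]
cup_mouth 0.7 327.18773946360153 196.71647509578543 [0.5446 0.0019 0.03  ]
cup_mouth 0.34 329.4676923076923 195.5046153846154 [ 0.5478 -0.0041  0.03  ]
[257 193  33  33 579] [272.62176166 209.19170984]
((272.75, 209.25003051757812), (26.879358291625977, 26.56313133239746), 18.434947967529297) [[0.4879 0.1882 0.046 ]
 [0.5532 0.1673 0.046 ]
 [0.532  0.1011 0.046 ]
 [0.4667 0.1222 0.046 ]] [0.50994245 0.14470228 0.046     ]
0.06859898088085525 -17.735903482581904
0.06950121827921882 -107.79480850203534
0.06860926083190165 162.15630724605583
0.06937215655947535 72.19669177366289
side proj of pocket/knob: [301.15250859 233.37113231] [314.09198628 173.91999048] [313.85208098 178.77189973]
```

View pics/blk.png

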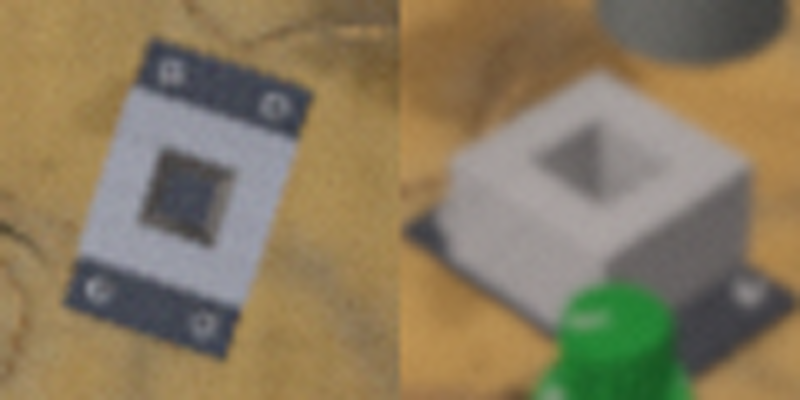

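View pics/kb.png

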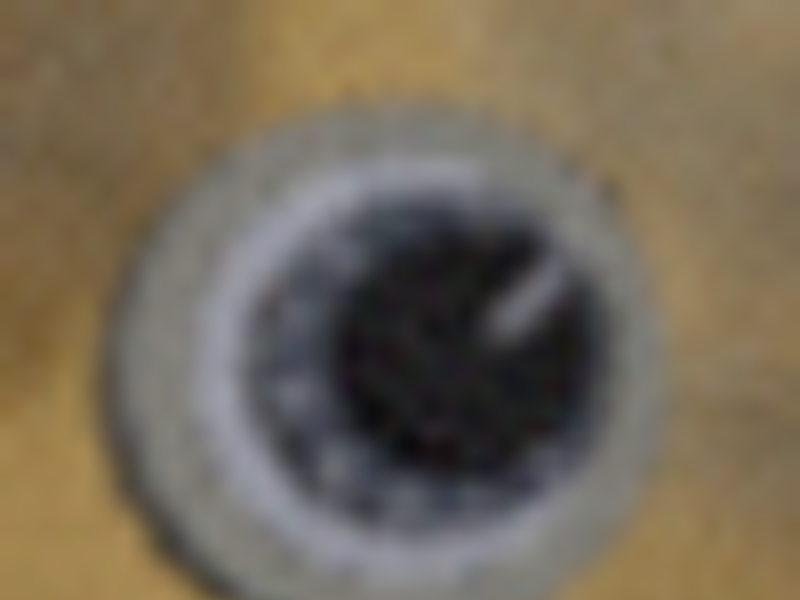

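The block centre is at (0.510,0.145) with yaw −17.8° mod 90. The knob and cup axis is at (0.5455,−0.003), with the pointer at about −49°. Before moving I'll check the path against the red machine at top (430,245) and start to turn the tool.

Run:
```python
from h import *
b=eyes.get_image("top");a=eyes.get_image("side")
for u,v in((415,262),(415,225),(335,283),(245,262),(265,242),(285,285)): print(u,v,[atz(b,u,v,z)[:2].round(3).tolist() for z in(0,.1,.2,.3)])
# heights of red left column: base side (395,178), top side(395,85)
for z in(0,.1,.2,.25,.3):
    print(z,proj(a,[.43,-.21,z]).round(),proj(b,[.43,-.21,z]).round())
print(proj(a,[.5455,-.003,.1055]),proj(a,[.5455,-.003,.0925]))
for p in ([.232,-.526,.23],[.26,-.2,.25],[.5455,-.003,.1055]): print(proj(b,p).round(1))
```

```text
415 262 [[0.372, -0.241], [0.385, -0.204], [0.397, -0.167], [0.41, -0.131]]
415 225 [[0.472, -0.241], [0.475, -0.204], [0.478, -0.167], [0.481, -0.13]]
335 283 [[0.313, -0.025], [0.332, -0.009], [0.35, 0.007], [0.369, 0.023]]
245 262 [[0.367, 0.218], [0.381, 0.211], [0.394, 0.203], [0.407, 0.196]]
265 242 [[0.422, 0.165], [0.43, 0.163], [0.438, 0.16], [0.446, 0.158]]
285 285 [[0.307, 0.11], [0.326, 0.113], [0.345, 0.116], [0.364, 0.119]]
0 [385. 184.] [403. 240.]
0.1 [391. 151.] [417. 243.]
0.2 [397. 114.] [434. 247.]
0.25 [400.  94.] [445. 249.]
0.3 [404.  72.] [456. 252.]
[316.01841178 173.70919958] [315.76383676 178.55888107]
[589.9 344.4]
[439.7 332.8]
[333.5 195.2]
```

```bash
python3 -m inch '[[1,0,0,-2,-6.6],[1,0,0,-2,-6.6],[1,0,0,-2,-6.6],[1,0,0,-2,-6.6],[1,0,0,-2,-6.6],[1,0,0,-2,-6.6],[1,0,0,-2,-6.6],[1,0,0,-2,-6.6],[1,0,0,-2,-6.6],[1,0,0,-2,-6.6]]'
cat > s.py <<'E'
from h import *
from scipy.spatial.transform import Rotation as Ro
s=manip.get_state(); q=s["ee_rot"]; M=Ro.from_quat([q[1],q[2],q[3],q[0]]).as_matrix()
print("t",round(s["clock"],2),"tcp",s["position"].round(4),"az",np.degrees(np.arctan2(M[1,0],M[0,0])).round(2),"zax",M[:,2].round(3),"q",s["qpos"].round(3),"F",s["contact_force"].round(1),"M",s["moment"].round(2),"w",round(s["width"],4))
E
python3 s.py
```

```text
clock: 2.93
position: [0.2321, -0.5256, 0.2515]
ee_rot: [-0.001, 1.0, 0.026, -0.0]
contact_force: [-0.1, 0.6, 0.9]
width: 0.0855
t 2.93 tcp [ 0.2321 -0.5256  0.2515] az 2.98 zax [-0.     0.001 -1.   ] q [-1.276  0.266  1.469  0.     1.408 -1.328] F [-0.1  0.6  0.9] M [ 0.03  0.01 -0.02] w 0.0855
```

```bash
python3 -m inch '[[1,2,-30,0,3],[1,2,-36,0,0],[1,2,-36,0,0],[1,2,-36,0,0],[1,2,-36,0,0],[1,2,-36,0,0],[1,2,-36,0,0],[1,2,-36,0,0],[1,2,-36,0,0],[1,3,-36,0,0],[1,5,-36,0,0],[1,10,-30,0,0]]'; python3 s.py
```

```text
clock: 3.93
position: [0.2644, -0.0961, 0.2486]
ee_rot: [0.003, 1.0, -0.006, 0.002]
contact_force: [2.0, -0.9, -0.3]
width: 0.0854
t 3.93 tcp [ 0.2644 -0.0961  0.2486] az -0.72 zax [ 0.004 -0.005 -1.   ] q [-0.595 -0.21   1.973 -0.002  1.373 -0.582] F [ 2.  -0.9 -0.3] M [ 0.01 -0.06 -0.01] w 0.0854
```

```bash
python3 -m inch '[[1,20,-12,2,0],[1,30,-12,5,0],[1,30,-12,8,0],[1,30,-12,8,0],[1,30,-10,10,0],[1,30,-8,10,0],[1,30,-7,10,0],[1,30,-7,10,0],[1,25,-5,8,0],[1,15,-3,5,0],[1,5,-3,2,0],[1,0,0,0,0]]'; python3 s.py
python3 - <<'E'
from h import *
b=eyes.get_image("top");a=eyes.get_image("side"); save(a,"side2.png")
E
```

```text
clock: 4.93
position: [0.5536, 0.008, 0.1712]
ee_rot: [0.004, 1.0, 0.0, 0.008]
contact_force: [-0.9, 0.0, 1.0]
width: 0.0853
t 4.93 tcp [0.5536 0.008  0.1712] az 0.03 zax [ 0.017 -0.009 -1.   ] q [-0.106  0.276  1.66  -0.008  1.188 -0.104] F [-0.9  0.   1. ] M [0.01 0.01 0.01] w 0.0853
```

View pics/side2.png

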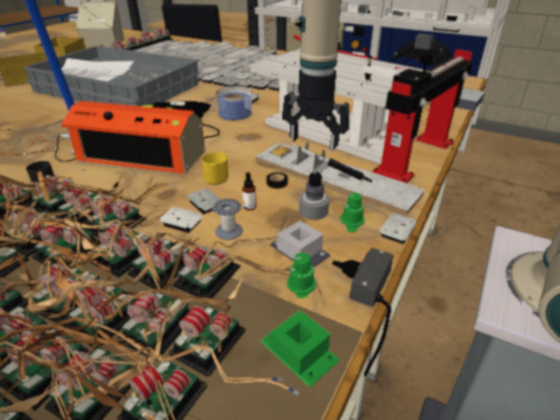

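```bash
python3 -m inch '[[1,-8,11,0,0],[1,0,0,15,0],[1,0,0,15,0],[1,0,0,5,0],[1,0,0,0,0]]'; python3 s.py
```

```text
clock: 5.45
position: [0.5377, -0.0085, 0.1405]
ee_rot: [0.006, 1.0, -0.001, 0.009]
contact_force: [-0.5, -0.6, -0.5]
width: 0.0854
t 5.45 tcp [ 0.5377 -0.0085  0.1405] az -0.06 zax [ 0.019 -0.013 -1.   ] q [-0.138  0.279  1.741 -0.011  1.101 -0.132] F [-0.5 -0.6 -0.5] M [ 0.   -0.    0.02] w 0.0854
```

```bash
python3 -m inch '[[1,4,-3,5,0],[1,3,-3,10,0],[1,0,-1,12,0],[1,0,0,12,0],[1,0,0,10,0],[1,0,0,5,0],[1,0,0,0,0]]'; python3 s.py
```

```text
clock: 6.03
position: [0.548, -0.0028, 0.0873]
ee_rot: [0.007, 1.0, -0.001, 0.014]
contact_force: [0.2, -0.4, 0.0]
width: 0.0851
t 6.03 tcp [ 0.548  -0.0028  0.0873] az -0.13 zax [ 0.027 -0.014 -1.   ] q [-0.125  0.343  1.798 -0.013  0.972 -0.115] F [ 0.2 -0.4  0. ] M [ 0.01 -0.04  0.03] w 0.0851
```

```bash
python3 -m inch '[[1,-1,0,5,0],[1,-1,0,6,0],[1,-1,0,6,0],[1,-1,0,6,0],[1,0,0,6,0],[1,0,0,4,0],[1,0,0,2,0],[1,0,0,0,0]]'; python3 s.py
python3 - <<'E'
from h import *
b=eyes.get_image("top");a=eyes.get_image("side")
l=np.hstack([cv2.resize(a["frame"][140:230,270:360],(400,400),interpolation=cv2.INTER_CUBIC),cv2.resize(b["frame"][150:240,285:375],(400,400),interpolation=cv2.INTER_CUBIC)])
cv2.imwrite("pics/g3.png",l[:,:,::-1])
E
```

```text
clock: 6.7
position: [0.546, -0.0032, 0.0497]
ee_rot: [0.007, 1.0, -0.001, 0.015]
contact_force: [-0.3, -0.4, 0.1]
width: 0.0855
t 6.7 tcp [ 0.546  -0.0032  0.0497] az -0.11 zax [ 0.03  -0.014 -0.999] q [-0.126  0.384  1.85  -0.014  0.877 -0.115] F [-0.3 -0.4  0.1] M [ 0.03  0.04 -0.05] w 0.0855
```

View pics/g3.png

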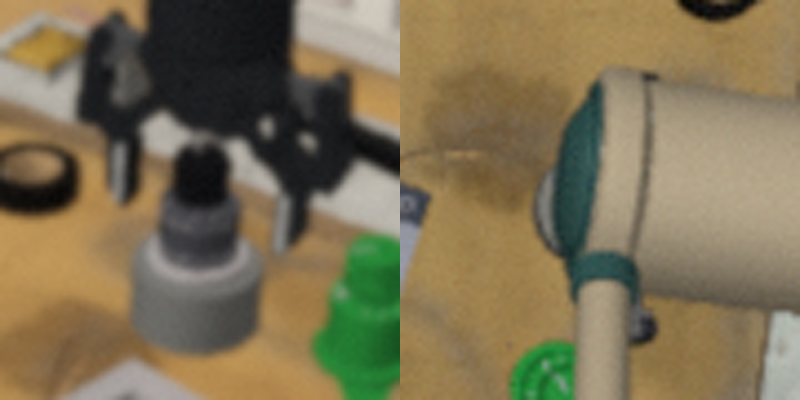

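```bash
python3 -m inch '[[-1,0,0,0,0],[-1,0,0,0,0],[-1,0,0,0,0],[-1,0,0,0,0],[-1,0,0,0,0],[-1,0,0,0,0]]' 60; python3 s.py
```

```text
clock: 7.3
position: [0.5474, -0.0033, 0.0518]
ee_rot: [0.007, 1.0, -0.001, 0.017]
contact_force: [0.5, 0.4, -2.0]
width: 0.0424
t 7.3 tcp [ 0.5474 -0.0033  0.0518] az -0.1 zax [ 0.033 -0.015 -0.999] q [-0.126  0.381  1.847 -0.014  0.878 -0.115] F [ 0.5  0.4 -2. ] M [-0.03 -0.04  0.  ] w 0.0424
```

```bash
python3 -m inch '[[-1,0,0,-3,0],[-1,0,0,-5,0],[-1,0,0,-8,0],[-1,0,0,-8,0],[-1,0,0,-8,0],[-1,0,0,-10,0],[-1,0,0,-10,0],[-1,0,0,-10,0],[-1,0,0,-10,0],[-1,0,0,-8,0],[-1,0,0,-4,0],[-1,0,0,0,0]]'; python3 s.py
python3 - <<'E'
from h import *
a=eyes.get_image("side"); save(a,"lift.png",(265,95,110,110),5)
for t in("head_mid","knob_mid"): print(t,[(np.round(m["point"],1).tolist(),round(m["confidence"],2)) for m in mark_of(a,t)])
E
```

```text
clock: 8.3
position: [0.5428, -0.0017, 0.1448]
ee_rot: [0.007, 1.0, -0.001, 0.016]
contact_force: [-0.4, -0.1, -3.6]
width: 0.0422
t 8.3 tcp [ 0.5428 -0.0017  0.1448] az -0.1 zax [ 0.032 -0.015 -0.999] q [-0.124  0.275  1.735 -0.012  1.097 -0.117] F [-0.4 -0.1 -3.6] M [-0.01  0.02 -0.01] w 0.0422
head_mid [([274.8, 301.7], 0.92), ([215.5, 351.8], 0.74), ([157.1, 318.7], 0.69), ([144.3, 318.0], 0.2)]
knob_mid [([199.9, 356.1], 0.7), ([262.8, 303.5], 0.62), ([141.6, 316.5], 0.6)]
```

View pics/lift.png

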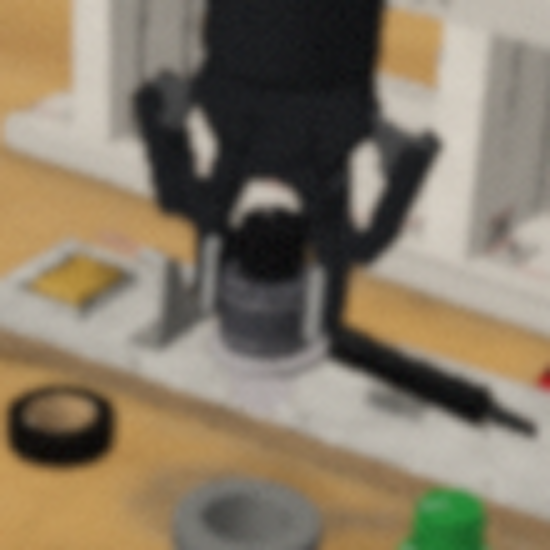

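```bash
python3 -m inch '[[-1,-1,-5,0,0],[-1,-2,-9,0,0],[-1,-3,-12,0,0],[-1,-3,-13,0,0],[-1,-3,-13,0,0],[-1,-3,-13,0,0],[-1,-3,-13,0,0],[-1,-3,-13,0,0],[-1,-3,-13,0,0],[-1,-3,-12,0,0],[-1,-2,-9,0,0],[-1,-1,-5,0,0],[-1,0,0,0,0]]'; python3 s.py
python3 - <<'E'
from h import *
a=eyes.get_image("side"); save(a,"ov.png",(240,140,120,110),5); b=eyes.get_image("top"); save(b,"ovt.png",(240,165,90,80),6)
for t in("head_mid","knob_mid"): print(t,[(np.round(m["point"],1).tolist(),round(m["confidence"],2)) for m in mark_of(a,t)])
E
```

```text
clock: 9.53
position: [0.5015, 0.1458, 0.1338]
ee_rot: [0.005, 1.0, 0.0, 0.007]
contact_force: [1.1, -0.7, -3.1]
width: 0.0421
t 9.53 tcp [0.5015 0.1458 0.1338] az 0.03 zax [ 0.013 -0.01  -1.   ] q [ 0.158  0.268  1.776 -0.013  1.086  0.163] F [ 1.1 -0.7 -3.1] M [ 0.02 -0.   -0.02] w 0.0421
head_mid [([193.5, 305.6], 0.9), ([210.9, 352.9], 0.58)]
knob_mid [([261.5, 303.7], 0.83), ([197.9, 355.2], 0.72), ([182.5, 305.2], 0.55)]
```

View pics/ov.png

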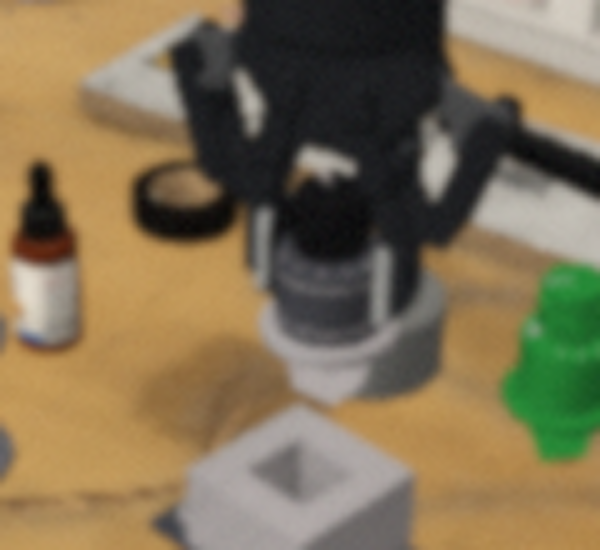

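View pics/ovt.png

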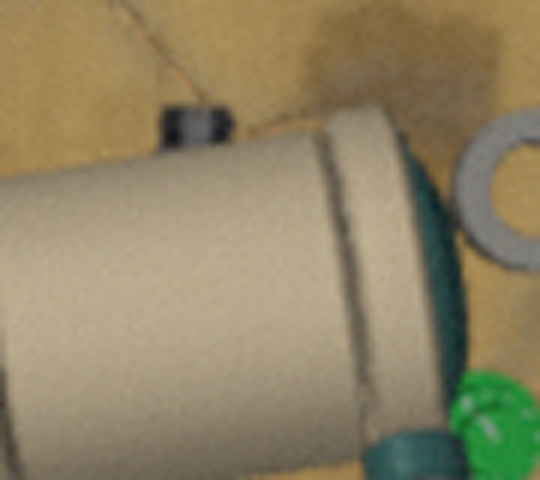

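```bash
python3 -m inch '[[-1,4,0,-8,0],[-1,4,0,-15,0],[-1,0,0,-15,0],[-1,0,0,-10,0],[-1,0,0,0,0],[-1,0,0,0,0]]'; python3 s.py
python3 - <<'E'
from h import *
a=eyes.get_image("side"); save(a,"ov2.png",(270,130,70,60),10)
E
```

```text
clock: 10.23
position: [0.513, 0.1403, 0.1861]
ee_rot: [0.006, 1.0, -0.004, 0.008]
contact_force: [0.9, -0.3, -3.3]
width: 0.0421
t 10.23 tcp [0.513  0.1403 0.1861] az -0.43 zax [ 0.016 -0.012 -1.   ] q [ 0.146  0.235  1.679 -0.015  1.213  0.159] F [ 0.9 -0.3 -3.3] M [ 0.03  0.05 -0.01] w 0.0421
```

View pics/ov2.png

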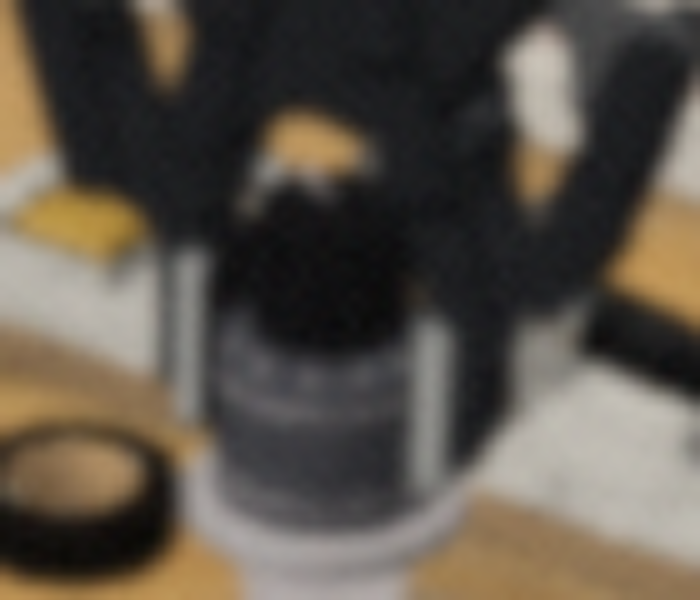

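Run:
```python
from h import *
a=eyes.get_image("side"); save(a,"ov3.png",(285,170,60,50),12)
# predicted: bottom centre in world
s=manip.get_state(); p=s["position"]; bc=p+np.array([.0006,-.0005,-.040])
outs=[]
for yaw in (-48,-33,-18,-3,12,27):
    f=cv2.resize(a["frame"][170:220,285:345][:,:,::-1],None,fx=6,fy=6,interpolation=cv2.INTER_CUBIC).copy()
    def sq(h,z):
        pts=[]
        for k in range(4):
            t=np.radians(yaw+45+90*k); pts.append((proj(a,bc+np.array([h*2**.5*np.cos(t),h*2**.5*np.sin(t),z]))-[285,170]+.5)*6)
        return np.array(pts).round().astype(int)
    lo,hi=sq(.009,0),sq(.014,.028)
    cv2.polylines(f,[lo],True,(0,0,255),1)
    for k in range(4): cv2.line(f,tuple(map(int,lo[k])),tuple(map(int,hi[k])),(0,255,0),1)
    cv2.putText(f,str(yaw),(5,20),0,.6,(255,0,0),2); outs.append(f[:, 50:310])
cv2.imwrite("pics/ovm.png",np.vstack([np.hstack(outs[:3]),np.hstack(outs[3:])]))
```

```text
(no output)
```

View pics/ov3.png

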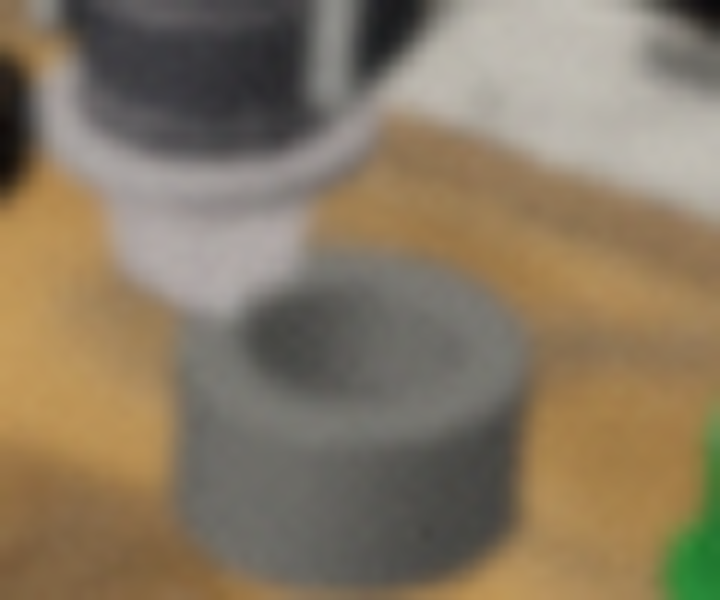

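View pics/ovm.png

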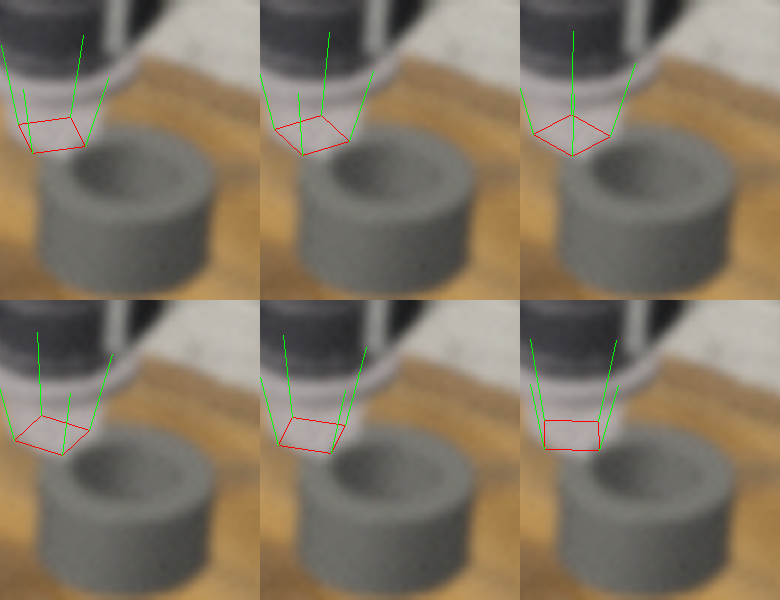

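```bash
python3 -m inch '[[-1,8,-2,0,0],[-1,12,-2,0,0],[-1,8,0,0,0],[-1,0,0,0,0],[-1,0,0,0,0]]'; python3 s.py
cat > fit.py <<'E'
from h import *
import sys
from scipy.optimize import minimize
from scipy.spatial.transform import Rotation as Ro
a=eyes.get_image("side"); s=manip.get_state(); p=s["position"]; q=s["ee_rot"]; M=Ro.from_quat([q[1],q[2],q[3],q[0]]).as_matrix()
zx=-M[:,2]; bc0=p-zx*.040
f=a["frame"].astype(int)
c=proj(a,bc0+zx*.01); l,t=int(c[0])-25,int(c[1])-25; 
crop=f[t:t+55,l:l+50]
cv2.imwrite("pics/%s.png"%sys.argv[1],cv2.resize(crop[:,:,::-1].astype(np.uint8),None,fx=11,fy=11,interpolation=cv2.INTER_CUBIC))
S=8
def model(yaw,du,dv):
    img=np.zeros((55*S,50*S),np.uint8)
    def pts(n,r,z,ph=0):
        X=[]
        for k in range(n):
            th=np.radians(ph)+2*np.pi*k/n; X.append((proj(a,bc0+zx*z+np.array([r*np.cos(th),r*np.sin(th),0]))+[du,dv]-[l,t]+.5)*S)
        return X
    def hull(P): cv2.fillConvexPoly(img,cv2.convexHull(np.array(P,np.float32)).round().astype(np.int32),255)
    hull(pts(4,.009*2**.5,0,yaw+45)+pts(4,.014*2**.5,.028,yaw+45))
    hull(pts(40,.028,.028)+pts(40,.028,.034))
    return cv2.GaussianBlur(cv2.resize(img,(50,55),interpolation=cv2.INTER_AREA).astype(np.float32)/255,(0,0),.7)
# feature: blue minus red -> pale vs wood
feat=(crop[:,:,2]-crop[:,:,0]).astype(float)  # wood strongly negative
v,u=np.mgrid[0:55,0:50]
base=proj(a,bc0+zx*.016)-[l,t]
top=base[1]
roi=(v>top)&(v<top+22)&(abs(u-base[0])<17)
res=[]
for yaw in range(-60,30,3):
    best=(9e9,)
    for du in np.arange(-3,3.1,.5):
        for dv in np.arange(-3,4.1,.5):
            m=model(yaw,du,dv)[roi]; A=np.c_[m,np.ones(m.size)]
            x,r,_,_=np.linalg.lstsq(A,feat[roi],rcond=None); e=((A@x-feat[roi])**2).mean()
            if e<best[0]: best=(e,du,dv)
    res.append((yaw,)+best)
for r in res: print(r[0],np.round(r[1:],1).tolist())
E
python3 fit.py f1
```

```text
clock: 10.75
position: [0.5431, 0.1441, 0.183]
ee_rot: [0.006, 1.0, -0.004, 0.005]
contact_force: [0.6, -0.4, -3.4]
width: 0.0422
t 10.75 tcp [0.5431 0.1441 0.183 ] az -0.46 zax [ 0.011 -0.013 -1.   ] q [ 0.145  0.284  1.618 -0.015  1.231  0.158] F [ 0.6 -0.4 -3.4] M [ 0.04  0.08 -0.01] w 0.0422
-60 [822.4, -0.5, 1.5]
-57 [816.9, -0.5, 1.5]
-54 [811.4, -1.0, 2.0]
-51 [803.0, -1.0, 2.0]
-48 [798.1, -0.5, 1.5]
-45 [788.7, -0.5, 1.5]
-42 [783.1, -0.5, 1.5]
-39 [780.7, -0.5, 1.5]
-36 [775.5, -0.5, 1.5]
-33 [776.4, -0.5, 1.5]
-30 [772.8, -0.5, 1.5]
-27 [772.7, -0.5, 1.5]
-24 [773.9, 0.0, 1.0]
-21 [773.2, 0.0, 1.0]
-18 [774.1, 0.0, 1.0]
-15 [774.1, 0.0, 1.0]
-12 [775.6, 0.0, 1.0]
-9 [779.0, 0.0, 1.0]
-6 [784.1, 0.0, 1.0]
-3 [787.9, 0.0, 1.0]
0 [793.1, 0.0, 1.0]
3 [799.5, 0.5, 1.0]
6 [805.8, 0.5, 1.0]
9 [811.7, 0.5, 1.0]
12 [817.9, 0.0, 1.5]
15 [830.3, 0.5, 1.0]
18 [835.4, 0.0, 1.5]
21 [839.0, 0.0, 1.5]
24 [833.0, 0.0, 1.5]
27 [827.3, 0.0, 1.5]
```

View pics/f1.png

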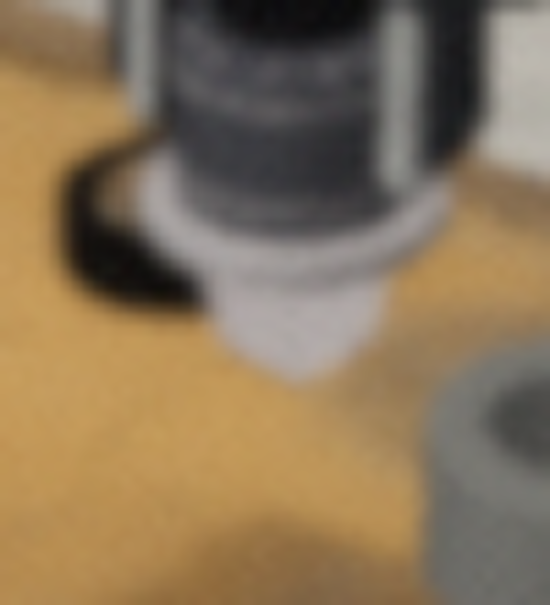

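```bash
python3 -m inch '[[-1,-8,0,5,0],[-1,-12,0,8,0],[-1,-9,-1,10,0],[-1,-2,0,10,0],[-1,0,0,8,0],[-1,0,0,3,0],[-1,0,0,0,0],[-1,0,0,0,0]]'; python3 s.py
```

```text
clock: 11.47
position: [0.5058, 0.1446, 0.1345]
ee_rot: [0.007, 1.0, -0.004, 0.003]
contact_force: [0.0, 0.4, -2.5]
width: 0.0422
t 11.47 tcp [0.5058 0.1446 0.1345] az -0.43 zax [ 0.005 -0.013 -1.   ] q [ 0.156  0.277  1.761 -0.016  1.101  0.171] F [ 0.   0.4 -2.5] M [0.02 0.05 0.01] w 0.0422
```

```bash
python3 -m inch '[[-1,2,0,4,0],[-1,2,0,6,0],[-1,0,0,7,0],[-1,0,0,7,0],[-1,0,0,7,0],[-1,0,0,4,0],[-1,0,0,1,0],[-1,0,0,0,0],[-1,0,0,0,0]]'; python3 s.py;  python3 - <<'E'
from h import *
a=eyes.get_image("side"); save(a,"ins1.png",(255,170,90,90),6)
E
```

```text
clock: 12.22
position: [0.5126, 0.1441, 0.0952]
ee_rot: [0.007, 1.0, -0.004, 0.004]
contact_force: [-1.0, -0.3, -3.1]
width: 0.0422
t 12.22 tcp [0.5126 0.1441 0.0952] az -0.46 zax [ 0.008 -0.013 -1.   ] q [ 0.153  0.325  1.803 -0.017  1.008  0.17 ] F [-1.  -0.3 -3.1] M [ 0.01 -0.02  0.01] w 0.0422
```

View pics/ins1.png

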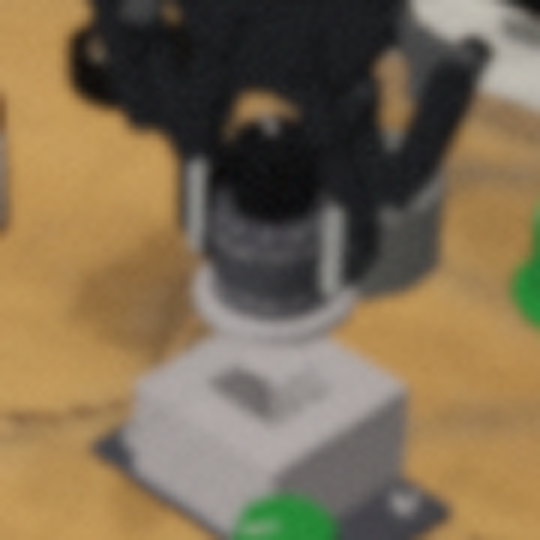

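```bash
python3 -m inch '[[-1,-2,-1,3,0],[-1,0,0,5,0],[-1,0,0,5,0],[-1,0,0,2,0],[-1,0,0,0,0],[-1,0,0,0,0]]'; python3 s.py
```

```text
clock: 12.77
position: [0.5111, 0.1452, 0.0797]
ee_rot: [0.006, 1.0, -0.004, 0.005]
contact_force: [0.2, 0.5, -3.5]
width: 0.0427
t 12.77 tcp [0.5111 0.1452 0.0797] az -0.45 zax [ 0.01  -0.013 -1.   ] q [ 0.156  0.34   1.827 -0.017  0.967  0.173] F [ 0.2  0.5 -3.5] M [ 0.02  0.02 -0.  ] w 0.0427
```

```bash
python3 -m inch '[[-1,-1,0,3,0],[-1,0,0,4,0],[-1,0,0,4,0],[-1,0,0,3,0],[-1,0,0,1,0],[-1,0,0,0,0]]'; python3 s.py
```

```text
clock: 13.27
position: [0.5115, 0.145, 0.0636]
ee_rot: [0.006, 1.0, -0.004, 0.006]
contact_force: [1.0, 0.8, -3.2]
width: 0.0418
t 13.27 tcp [0.5115 0.145  0.0636] az -0.45 zax [ 0.013 -0.013 -1.   ] q [ 0.155  0.358  1.848 -0.018  0.925  0.174] F [ 1.   0.8 -3.2] M [ 0.04 -0.01  0.  ] w 0.0418
```

```bash
python3 -m inch '[[-1,0,0,2,0],[-1,0,0,2,0],[-1,0,0,2,0],[-1,0,0,1,0]]'; python3 s.py
python3 - <<'E'
from h import *
a=eyes.get_image("side"); save(a,"ins2.png",(255,170,90,90),6)
E
```

```text
clock: 13.6
position: [0.5122, 0.1451, 0.0581]
ee_rot: [0.006, 1.0, -0.004, 0.007]
contact_force: [-4.5, -0.9, 10.2]
width: 0.042
t 13.6 tcp [0.5122 0.1451 0.0581] az -0.45 zax [ 0.014 -0.012 -1.   ] q [ 0.155  0.365  1.854 -0.018  0.911  0.174] F [-4.5 -0.9 10.2] M [-0.13  0.41 -0.03] w 0.042
```

View pics/ins2.png

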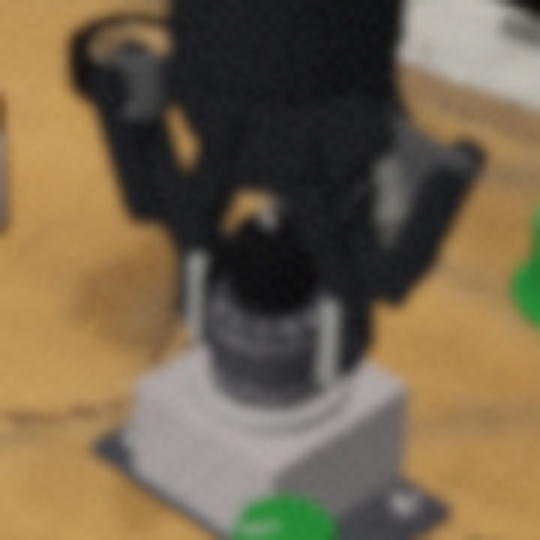

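```bash
python3 -m inch '[[-0.1,-1,0,0,0],[0,0,0,0,0],[0.3,0,0,0,0],[0.3,0,0,0,0]]'; python3 s.py
python3 - <<'E'
from h import *
a=eyes.get_image("side"); save(a,"ins3.png",(255,170,90,90),6)
E
```

```text
clock: 13.98
position: [0.5123, 0.1452, 0.0592]
ee_rot: [0.006, 1.0, -0.004, 0.009]
contact_force: [-0.3, 0.6, 0.4]
width: 0.0557
t 13.98 tcp [0.5123 0.1452 0.0592] az -0.45 zax [ 0.017 -0.012 -1.   ] q [ 0.156  0.362  1.855 -0.018  0.909  0.175] F [-0.3  0.6  0.4] M [0.02 0.   0.02] w 0.0557
```

View pics/ins3.png

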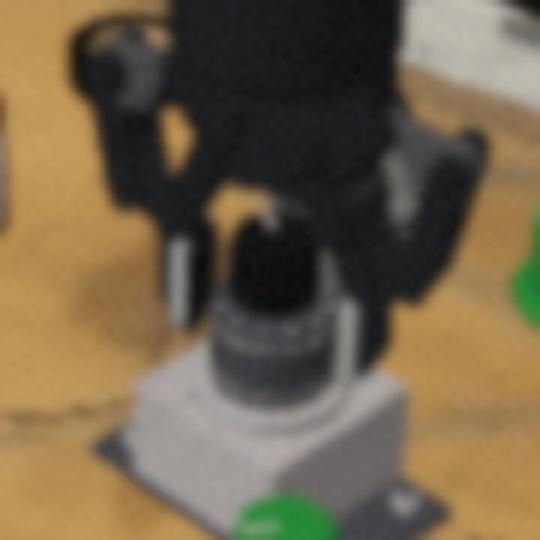

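```bash
python3 -m inch '[[0.3,-1,0,-4,0],[0.3,-1,0,-6,0],[0.3,0,0,-7,0],[0.3,0,0,-6,0],[0.3,0,0,-2,0],[0.3,0,0,0,0],[0.3,0,0,0,0]]'; python3 s.py
python3 - <<'E'
from h import *
a=eyes.get_image("side"); save(a,"k1.png",(265,160,70,80),7)
b=eyes.get_image("top"); save(b,"k1t.png",(235,165,90,80),6)
E
```

```text
clock: 14.62
position: [0.5105, 0.1459, 0.0883]
ee_rot: [0.006, 1.0, -0.004, 0.01]
contact_force: [0.6, -0.2, -1.1]
width: 0.0552
t 14.62 tcp [0.5105 0.1459 0.0883] az -0.44 zax [ 0.02  -0.011 -1.   ] q [ 0.157  0.325  1.825 -0.017  0.974  0.175] F [ 0.6 -0.2 -1.1] M [ 0.05  0.05 -0.04] w 0.0552
```

View pics/k1.png

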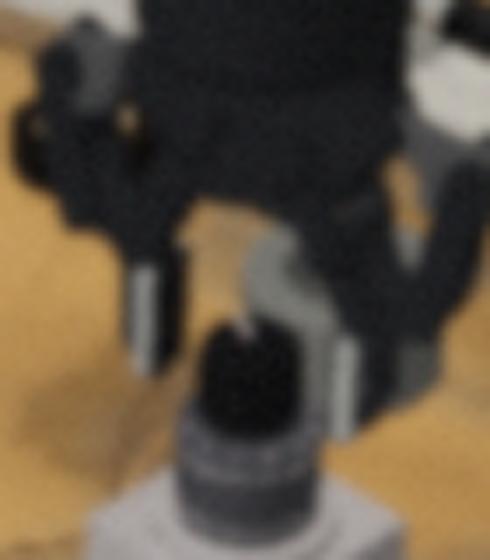

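```bash
python3 -m inch '[[-1,0,0,0,0],[-1,0,0,0,0],[-1,0,0,0,0],[-1,0,0,0,0],[-1,0,0,0,0]]' 35; python3 s.py
python3 - <<'E'
from h import *
a=eyes.get_image("side"); save(a,"k2.png",(265,160,70,80),7)
E
```

```text
clock: 15.13
position: [0.5106, 0.1458, 0.0876]
ee_rot: [0.006, 1.0, -0.004, 0.01]
contact_force: [-0.5, -0.7, 0.8]
width: 0.0288
t 15.13 tcp [0.5106 0.1458 0.0876] az -0.45 zax [ 0.019 -0.012 -1.   ] q [ 0.157  0.326  1.825 -0.017  0.974  0.175] F [-0.5 -0.7  0.8] M [ 0.05  0.1  -0.04] w 0.0288
```

View pics/k2.png

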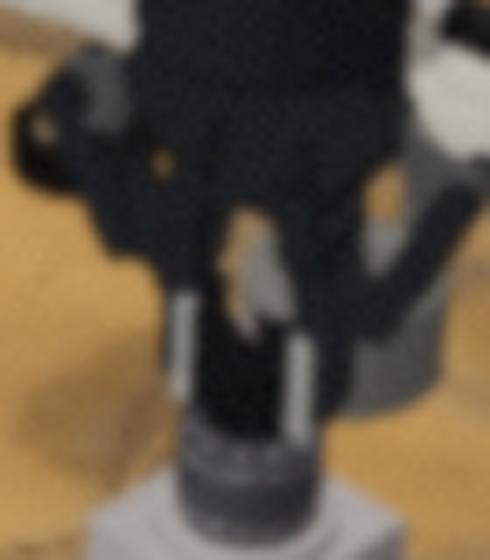

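Gripped on the knob (opening 28.8 mm) with the fingertips above the barrel. Now I'll turn anticlockwise in small pieces and watch the moment.

```bash
python3 -m inch '[[-1,0,0,0,-4],[-1,0,0,0,-4],[-1,0,0,0,-4],[-1,0,0,0,-4]]'; python3 s.py;python3 -m inch '[[-1,0,0,0,-4],[-1,0,0,0,-4],[-1,0,0,0,-4],[-1,0,0,0,-4]]'; python3 s.py
```

```text
clock: 15.52
position: [0.5113, 0.1452, 0.0877]
ee_rot: [0.008, 0.99, 0.14, 0.009]
contact_force: [0.1, -0.5, 2.1]
width: 0.029
t 15.52 tcp [0.5113 0.1452 0.0877] az 16.08 zax [ 0.02  -0.012 -1.   ] q [ 0.156  0.326  1.824 -0.019  0.973 -0.114] F [ 0.1 -0.5  2.1] M [-0.12 -0.02 -0.4 ] w 0.029
clock: 15.85
position: [0.5117, 0.1452, 0.0875]
ee_rot: [0.009, 0.959, 0.282, 0.008]
contact_force: [-0.2, 0.4, 2.2]
width: 0.029
t 15.85 tcp [0.5117 0.1452 0.0875] az 32.78 zax [ 0.021 -0.012 -1.   ] q [ 0.156  0.327  1.824 -0.018  0.972 -0.406] F [-0.2  0.4  2.2] M [ 0.07  0.09 -0.04] w 0.029
```

```bash
python3 - <<'E'
from h import *
a=eyes.get_image("side"); save(a,"k3.png",(265,160,70,80),7)
E
python3 -m inch '[[-1,0,0,0,-4],[-1,0,0,0,-4]]'; python3 s.py;python3 -m inch '[[-1,0,0,0,-4],[-1,0,0,0,-4]]'; python3 s.py; python3 -m inch '[[-1,0,0,0,-4],[-1,0,0,0,-4]]'; python3 s.py
python3 - <<'E'
from h import *
a=eyes.get_image("side"); save(a,"k4.png",(265,160,70,80),7)
E
```

```text
clock: 16.07
position: [0.5118, 0.1452, 0.0876]
ee_rot: [0.009, 0.937, 0.35, 0.008]
contact_force: [0.3, -0.2, 1.3]
width: 0.0288
t 16.07 tcp [0.5118 0.1452 0.0876] az 40.93 zax [ 0.021 -0.012 -1.   ] q [ 0.156  0.327  1.824 -0.018  0.972 -0.549] F [ 0.3 -0.2  1.3] M [-0.    0.01 -0.11] w 0.0288
clock: 16.23
position: [0.5113, 0.1457, 0.0875]
ee_rot: [0.009, 0.91, 0.414, 0.007]
contact_force: [0.2, 0.4, 2.1]
width: 0.0284
t 16.23 tcp [0.5113 0.1457 0.0875] az 48.92 zax [ 0.02 -0.01 -1.  ] q [ 0.156  0.327  1.824 -0.015  0.973 -0.689] F [0.2 0.4 2.1] M [ 0.11  0.09 -0.58] w 0.0284
clock: 16.4
position: [0.5102, 0.1464, 0.0875]
ee_rot: [0.008, 0.879, 0.476, 0.006]
contact_force: [-0.5, 0.4, 2.3]
width: 0.0286
t 16.4 tcp [0.5102 0.1464 0.0875] az 56.83 zax [ 0.017 -0.008 -1.   ] q [ 0.156  0.326  1.825 -0.012  0.975 -0.829] F [-0.5  0.4  2.3] M [-0.    0.02 -0.71] w 0.0286
```

View pics/k3.png

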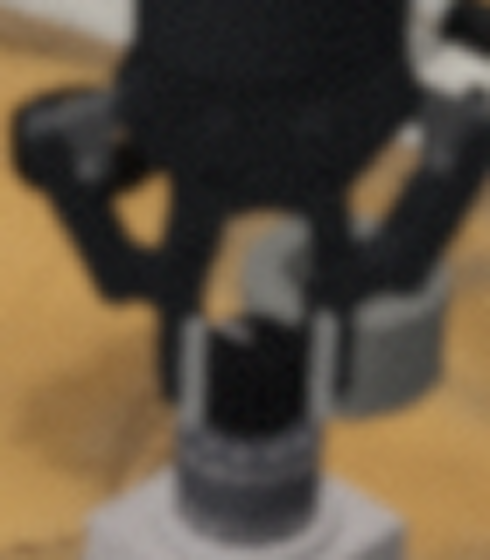

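View pics/k4.png

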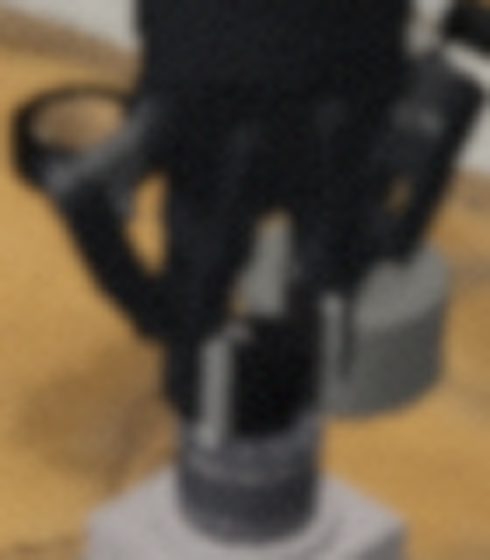

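```bash
python3 -m inch '[[-1,0,0,0,-4],[-1,0,0,0,-2]]'; python3 s.py;python3 -m inch '[[-1,0,0,0,-4],[-1,0,0,0,-2]]'; python3 s.py
python3 - <<'E'
from h import *
a=eyes.get_image("side"); save(a,"k5.png",(265,160,70,80),7)
E
```

```text
clock: 16.62
position: [0.5086, 0.1469, 0.0874]
ee_rot: [0.006, 0.854, 0.52, 0.004]
contact_force: [-0.8, 0.5, 1.8]
width: 0.0287
t 16.62 tcp [0.5086 0.1469 0.0874] az 62.71 zax [ 0.014 -0.006 -1.   ] q [ 0.156  0.326  1.826 -0.01   0.977 -0.933] F [-0.8  0.5  1.8] M [ 0.02  0.1  -0.56] w 0.0287
clock: 16.78
position: [0.5075, 0.1471, 0.0874]
ee_rot: [0.006, 0.826, 0.563, 0.003]
contact_force: [0.5, -1.0, 2.7]
width: 0.029
t 16.78 tcp [0.5075 0.1471 0.0874] az 68.52 zax [ 0.012 -0.005 -1.   ] q [ 0.155  0.325  1.826 -0.009  0.979 -1.036] F [ 0.5 -1.   2.7] M [-0.13 -0.1  -0.46] w 0.029
```

View pics/k5.png

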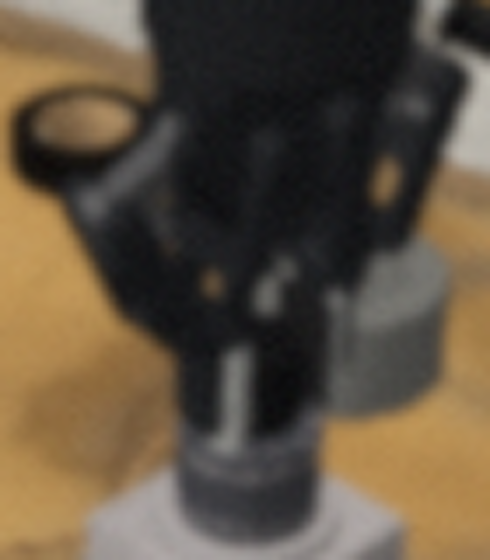

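```bash
python3 -m inch '[[0.3,0,0,0,0],[0.3,0,0,0,0],[0.3,0,0,0,0]]'; python3 s.py
python3 - <<'E'
from h import *
a=eyes.get_image("side"); save(a,"k6.png",(270,180,60,70),8)
E
```

```text
clock: 17.08
position: [0.507, 0.1467, 0.0868]
ee_rot: [0.006, 0.828, 0.561, 0.003]
contact_force: [-1.0, 0.3, 0.2]
width: 0.0555
t 17.08 tcp [0.507  0.1467 0.0868] az 68.26 zax [ 0.011 -0.006 -1.   ] q [ 0.155  0.326  1.827 -0.01   0.978 -1.031] F [-1.   0.3  0.2] M [ 0.02  0.03 -0.04] w 0.0555
```

View pics/k6.png

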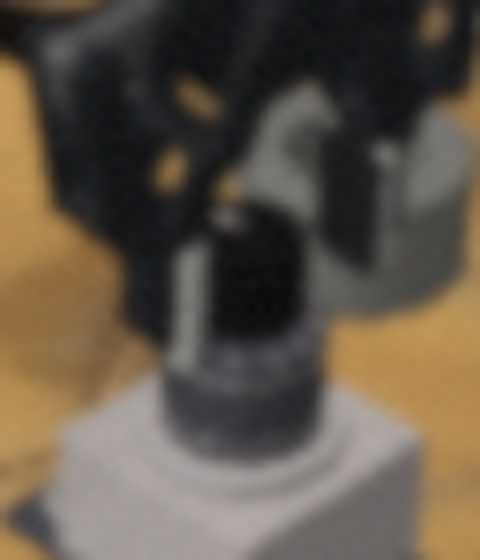

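```bash
python3 -m inch '[[0.3,1,0,-8,0],[0.3,1,0,-12,0],[0.3,0,0,-15,0],[0.3,0,0,-15,0],[0.3,-8,5,-10,0],[0.3,-14,8,0,0],[0.3,-20,11,0,0],[0.3,-22,12,0,0],[0.3,-22,12,0,0],[0.3,-20,11,0,0],[0.3,-12,7,0,0],[0.3,-5,3,0,0],[0.3,0,0,0,0]]'; python3 s.py
cat > kn.py <<'E'
from h import *
import sys
b=eyes.get_image("top"); a=eyes.get_image("side")
u,v=proj(b,[.510,.145,.1]); l,t=int(u)-17,int(v)-15
f=b["frame"][t:t+30,l:l+34]; cv2.imwrite("pics/"+sys.argv[1],cv2.resize(f,(680,600),interpolation=cv2.INTER_CUBIC)[:,:,::-1]); print("crop",l,t,"x20","pocket axis at knobtop px",(proj(b,[.510,.145,.1115])-[l,t]+.5)*20, "barrel top",(proj(b,[.510,.145,.084])-[l,t]+.5)*20)
save(a,"s_"+sys.argv[1],(260,175,80,80),7)
E
python3 kn.py n1.png
```

```text
clock: 18.22
position: [0.528, 0.0052, 0.1575]
ee_rot: [0.008, 0.828, 0.561, 0.005]
contact_force: [0.2, 0.1, -0.3]
width: 0.0554
t 18.22 tcp [0.528  0.0052 0.1575] az 68.2 zax [ 0.017 -0.007 -1.   ] q [-0.118  0.251  1.735 -0.006  1.138 -1.306] F [ 0.2  0.1 -0.3] M [ 0.07 -0.09  0.01] w 0.0554
crop 255 194 x20 pocket axis at knobtop px [361.21112657 311.22509826] barrel top [361.90360147 312.56829905]
```

View pics/n1.png

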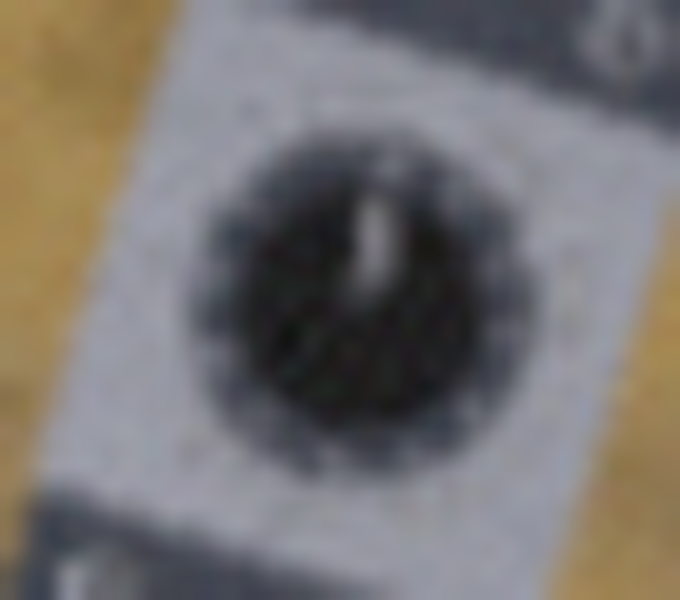

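View pics/s_n1.png

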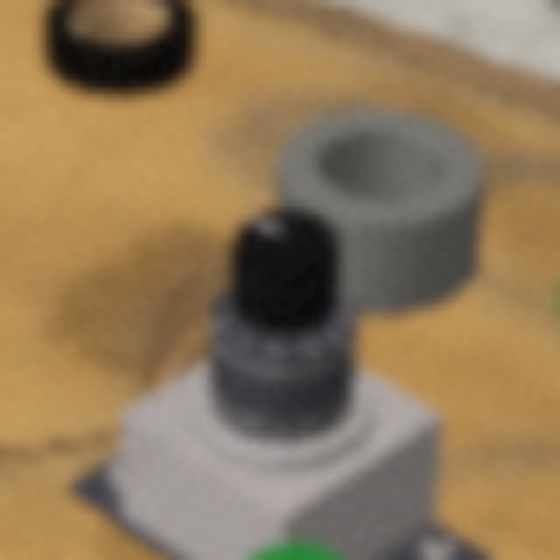

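The pointer is now at az ≈ −10°, in line with the bright tick at (390,150). It sits there because the pocket's yaw of −18° plus 5° play and 3.4° behind click 0 gives about −9.5°, so the knob is at its stop. The flange lies on the block top. Next I'll go back to the knob.

```bash
python3 -m inch '[[0.3,5,-3,0,0],[0.3,12,-7,0,0],[0.3,18,-10,0,0],[0.3,20,-11,0,0],[0.3,20,-11,0,0],[0.3,18,-10,0,0],[0.3,11,-6,0,0],[0.3,5,-3,0,0],[0.3,2,-1,0,0],[0.3,0,0,0,0],[0.3,0,0,0,0]]'; python3 s.py
```

```text
clock: 19.23
position: [0.5049, 0.1509, 0.1561]
ee_rot: [0.004, 0.825, 0.565, 0.005]
contact_force: [0.8, -0.2, -0.3]
width: 0.0555
t 19.23 tcp [0.5049 0.1509 0.1561] az 68.88 zax [ 0.013 -0.002 -1.   ] q [ 0.161  0.253  1.736 -0.004  1.14  -1.039] F [ 0.8 -0.2 -0.3] M [ 0.02 -0.02  0.01] w 0.0555
```

```bash
python3 -m inch '[[0.3,-1,2,4,0],[0.3,-1,2,7,0],[0.3,-1,1,9,0],[0.3,0,0,10,0],[0.3,0,0,9,0],[0.3,0,0,5,0],[0.3,0,0,1,0],[0.3,0,0,0,0]]'; python3 s.py
```

```text
clock: 19.9
position: [0.5099, 0.1409, 0.1052]
ee_rot: [0.005, 0.826, 0.563, 0.003]
contact_force: [-0.3, -0.7, 0.8]
width: 0.0553
t 19.9 tcp [0.5099 0.1409 0.1052] az 68.52 zax [ 0.011 -0.004 -1.   ] q [ 0.142  0.307  1.802 -0.006  1.023 -1.051] F [-0.3 -0.7  0.8] M [ 0.04  0.01 -0.05] w 0.0553
```

```bash
python3 -m inch '[[0.3,2,-0.5,4,0],[0.3,1,-0.5,5,0],[0.3,0,0,4,0],[0.3,0,0,2,0],[0.3,0,0,0,0],[0.3,0,0,0,0]]'; python3 s.py
```

```text
clock: 20.4
position: [0.511, 0.1445, 0.0893]
ee_rot: [0.005, 0.826, 0.563, 0.004]
contact_force: [0.0, -0.4, 0.1]
width: 0.0554
t 20.4 tcp [0.511  0.1445 0.0893] az 68.53 zax [ 0.013 -0.003 -1.   ] q [ 0.148  0.326  1.819 -0.006  0.984 -1.044] F [ 0.  -0.4  0.1] M [0.05 0.01 0.01] w 0.0554
```

```bash
python3 -m inch '[[0,-0.5,0,1.5,0],[-1,0,0,0,0],[-1,0,0,0,0],[-1,0,0,0,0],[-1,0,0,0,0],[-1,0,0,0,0]]' 60; python3 s.py; python3 -m inch '[[-1,0,0,0,4],[-1,0,0,0,4],[-1,0,0,0,4],[-1,0,0,0,4],[-1,0,0,0,4]]'; python3 s.py;python3 -m inch '[[-1,0,0,0,4],[-1,0,0,0,4],[-1,0,0,0,4],[-1,0,0,0,4],[-1,0,0,0,4]]'; python3 s.py
```

```text
clock: 20.9
position: [0.5114, 0.1448, 0.0884]
ee_rot: [0.005, 0.827, 0.563, 0.005]
contact_force: [0.7, 0.4, 0.1]
width: 0.0282
t 20.9 tcp [0.5114 0.1448 0.0884] az 68.52 zax [ 0.015 -0.002 -1.   ] q [ 0.148  0.327  1.821 -0.005  0.98  -1.045] F [0.7 0.4 0.1] M [ 0.08 -0.03 -0.02] w 0.0282
clock: 21.32
position: [0.5115, 0.145, 0.0885]
ee_rot: [0.004, 0.915, 0.404, 0.006]
contact_force: [-0.4, 1.3, -0.2]
width: 0.028
t 21.32 tcp [0.5115 0.145  0.0885] az 47.72 zax [ 0.015 -0.002 -1.   ] q [ 0.148  0.327  1.821 -0.005  0.98  -0.682] F [-0.4  1.3 -0.2] M [0.33 0.09 0.28] w 0.028
clock: 21.73
position: [0.5111, 0.145, 0.0886]
ee_rot: [0.003, 0.973, 0.233, 0.007]
contact_force: [0.5, 0.1, -0.8]
width: 0.0283
t 21.73 tcp [0.5111 0.145  0.0886] az 26.89 zax [ 0.014 -0.002 -1.   ] q [ 0.149  0.326  1.821 -0.005  0.98  -0.318] F [ 0.5  0.1 -0.8] M [0.05 0.01 0.07] w 0.0283
```

```bash
python3 -m inch '[[-1,0,0,0,4],[-1,0,0,0,4],[-1,0,0,0,4],[-1,0,0,0,4],[-1,0,0,0,4],[-1,0,0,0,4],[-1,0,0,0,4]]'; python3 s.py;python3 -m inch '[[-1,0,0,0,4],[-1,0,0,0,4],[-1,0,0,0,4],[-1,0,0,0,4],[-1,0,0,0,4],[-1,0,0,0,4],[-1,0,0,0,4]]'; python3 s.py
python3 - <<'E'
from h import *
a=eyes.get_image("side"); save(a,"c1.png",(265,170,70,80),7)
E
```

```text
clock: 22.32
position: [0.5109, 0.1454, 0.0887]
ee_rot: [0.001, 1.0, -0.02, 0.007]
contact_force: [0.7, -1.0, -0.5]
width: 0.0284
t 22.32 tcp [0.5109 0.1454 0.0887] az -2.33 zax [ 0.014 -0.002 -1.   ] q [ 0.149  0.326  1.821 -0.005  0.981  0.193] F [ 0.7 -1.  -0.5] M [-0.   -0.03  0.06] w 0.0284
clock: 22.9
position: [0.5109, 0.1457, 0.0887]
ee_rot: [-0.001, 0.962, -0.272, 0.007]
contact_force: [0.3, 0.7, -0.7]
width: 0.0282
t 22.9 tcp [0.5109 0.1457 0.0887] az -31.56 zax [ 0.014 -0.002 -1.   ] q [ 0.15   0.326  1.821 -0.005  0.981  0.703] F [ 0.3  0.7 -0.7] M [0.16 0.05 0.09] w 0.0282
```

View pics/c1.png

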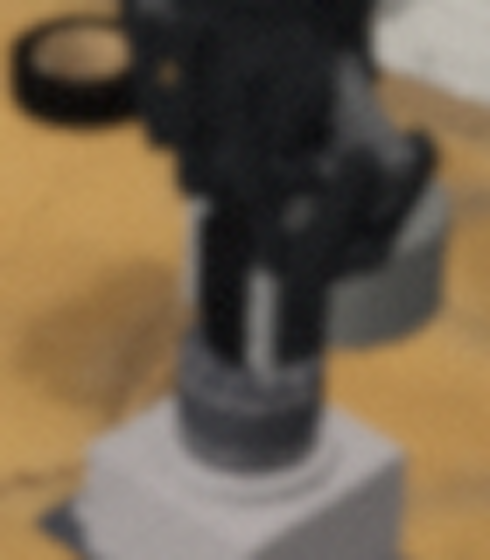

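```bash
python3 -m inch '[[-1,0,0,0,4],[-1,0,0,0,4],[-1,0,0,0,4],[-1,0,0,0,4],[-1,0,0,0,4],[-1,0,0,0,4],[-1,0,0,0,4]]'; python3 s.py;python3 -m inch '[[-1,0,0,0,4],[-1,0,0,0,4],[-1,0,0,0,4],[-1,0,0,0,4],[-1,0,0,0,4],[-1,0,0,0,4],[-1,0,0,0,3],[-1,0,0,0,0]]'; python3 s.py
```

```text
clock: 23.53
position: [0.5111, 0.146, 0.0887]
ee_rot: [-0.003, 0.865, -0.501, 0.007]
contact_force: [0.5, 0.0, -0.3]
width: 0.0276
t 23.53 tcp [0.5111 0.146  0.0887] az -60.14 zax [ 0.015 -0.002 -1.   ] q [ 0.15   0.326  1.821 -0.005  0.98   1.203] F [ 0.5  0.  -0.3] M [0.06 0.03 0.02] w 0.0276
clock: 24.2
position: [0.5116, 0.1466, 0.0887]
ee_rot: [-0.005, 0.721, -0.693, 0.006]
contact_force: [-0.4, 1.3, -0.9]
width: 0.0281
t 24.2 tcp [0.5116 0.1466 0.0887] az -87.68 zax [ 0.016 -0.001 -1.   ] q [ 0.151  0.327  1.82  -0.004  0.979  1.683] F [-0.4  1.3 -0.9] M [ 0.25 -0.04 -0.03] w 0.0281
```

```bash
python3 -m inch '[[0.3,0,0,0,0],[0.3,0,0,0,0],[0.3,0,0,0,0],[0.3,0,0,-6,0],[0.3,0,0,-10,0],[0.3,0,0,-15,0],[0.3,0,0,-15,0],[0.3,5,0,-10,0],[0.3,12,-1,-5,0],[0.3,20,-2,0,0],[0.3,25,-3,0,0],[0.3,25,-3,0,0],[0.3,25,-3,0,0],[0.3,18,-2,0,0],[0.3,10,0,0,0],[0.3,4,0,0,0],[0.3,0,0,0,0]]'; python3 s.py; python3 kn.py n2.png
```

```text
clock: 25.62
position: [0.534, -0.0075, 0.1626]
ee_rot: [-0.006, 0.726, -0.687, 0.011]
contact_force: [0.4, 0.5, -0.3]
width: 0.056
t 25.62 tcp [ 0.534  -0.0075  0.1626] az -86.86 zax [ 0.024 -0.005 -1.   ] q [-0.143  0.251  1.72  -0.002  1.146  1.374] F [ 0.4  0.5 -0.3] M [ 0.02 -0.04  0.01] w 0.056
crop 255 194 x20 pocket axis at knobtop px [361.21112657 311.22509826] barrel top [361.90360147 312.56829905]
```

View pics/n2.png

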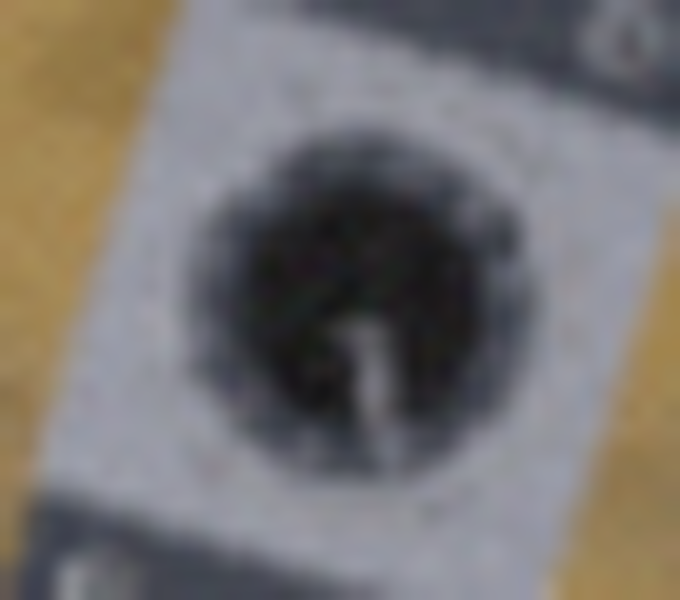

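View pics/s_n2.png

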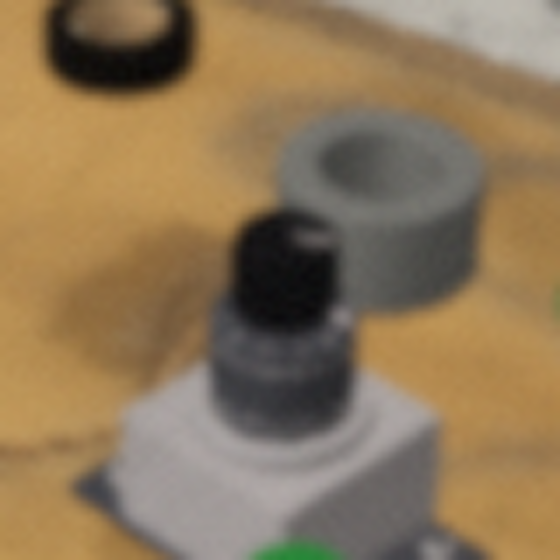

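The pointer now shows at az ≈ −170°, 161° clockwise from the stop reading. That is 150° plus 3.4° plus the head's yaw play. To be sure about the stop tick, I'll average several pictures and unwrap the tick ring.

Run:
```python
from h import *
fs=[]
for i in range(12):
    b=eyes.get_image("top"); fs.append(b["frame"].astype(np.float32))
m=np.mean(fs,0); g=m.mean(2)
rows=[]
azs=np.arange(0,360,2)
for r in (.0155,.0165,.0175,.0185,.0195,.0205,.0215):
    uv=np.array([proj(b,[.5102+r*np.cos(np.radians(A)),.1452+r*np.sin(np.radians(A)),.084]) for A in azs],np.float32)
    rows.append(cv2.remap(g,uv[:,0][None],uv[:,1][None],cv2.INTER_CUBIC)[0])
R=np.array(rows)
for k in range(0,180,5): print(azs[k],R[:,k].round().astype(int).tolist())
u,v=proj(b,[.510,.145,.1]); l,t=int(u)-15,int(v)-15
c=np.clip((m[t:t+30,l:l+30]-20)*1.6,0,255).astype(np.uint8)
cv2.imwrite("pics/avg.png",cv2.resize(c,(600,600),interpolation=cv2.INTER_CUBIC)[:,:,::-1])
```

```text
0 [50, 57, 66, 71, 75, 87, 102]
10 [50, 57, 65, 73, 78, 91, 106]
20 [48, 57, 62, 68, 78, 90, 109]
30 [53, 63, 73, 79, 86, 101, 117]
40 [58, 73, 85, 97, 110, 124, 137]
50 [54, 64, 70, 80, 92, 106, 123]
60 [53, 65, 71, 77, 87, 98, 114]
70 [60, 72, 85, 96, 103, 114, 122]
80 [55, 66, 74, 80, 93, 104, 118]
90 [55, 65, 70, 77, 91, 103, 123]
100 [56, 69, 81, 91, 105, 116, 130]
110 [56, 66, 76, 79, 83, 95, 106]
120 [58, 68, 72, 77, 90, 106, 125]
130 [67, 76, 83, 90, 99, 111, 127]
140 [56, 64, 71, 75, 83, 99, 119]
150 [53, 61, 71, 77, 86, 102, 120]
160 [66, 82, 88, 95, 100, 106, 118]
170 [60, 68, 75, 81, 85, 98, 115]
180 [69, 71, 75, 77, 83, 99, 118]
190 [100, 104, 108, 105, 103, 110, 122]
200 [88, 93, 93, 94, 95, 102, 117]
210 [57, 63, 68, 69, 76, 95, 115]
220 [52, 60, 67, 78, 95, 112, 130]
230 [51, 59, 65, 73, 83, 98, 118]
240 [56, 65, 68, 73, 84, 98, 117]
250 [59, 70, 80, 83, 87, 102, 118]
260 [55, 69, 75, 78, 90, 101, 116]
270 [55, 66, 69, 73, 83, 92, 109]
280 [61, 76, 85, 92, 99, 103, 113]
290 [56, 67, 78, 81, 84, 99, 116]
300 [50, 61, 67, 70, 71, 74, 88]
310 [61, 77, 91, 98, 99, 104, 115]
320 [51, 61, 71, 79, 85, 99, 117]
330 [52, 62, 71, 76, 81, 96, 114]
340 [60, 75, 84, 90, 98, 105, 118]
350 [58, 68, 75, 80, 81, 89, 106]
```

View pics/avg.png

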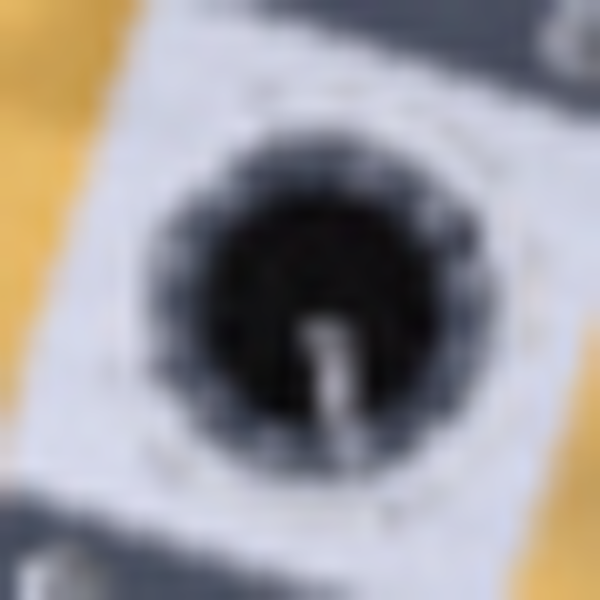

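The tick ring settles it. There are 11 ticks, and the only gap is at az 10°, so the stop tick is at 340°. Counting clockwise (310, 280, 250, 220, 190), the pointer at 190° is on the fifth click. Last, I'll check the seating, the bystanders and the touch state.

Run:
```python
from h import *
a=eyes.get_image("side"); b=eyes.get_image("top")
for t,X in(("head_mid",[.51,.145,.065]),("knob_mid",[.51,.145,.0985])):
    for im in(a,b):
        e=proj(im,X); print(t,"exp",e.round(1),[(np.round(m["point"][::-1],1).tolist(),round(m["confidence"],2)) for m in mark_of(im,t) if np.hypot(*(np.array(m["point"][::-1])-e))<20])
    
def edge(im,name):
    f=im["frame"][:,:,::-1].copy(); l,t=265,180; g=cv2.resize(f[t:t+75,l:l+75],None,fx=8,fy=8,interpolation=cv2.INTER_CUBIC)
    for r,z in((.028,.046),(.028,.052),(.022,.084),(.015,.1115)):
        P_=np.array([(proj(im,[.5102+r*np.cos(x),.1452+r*np.sin(x),z])-[l,t]+.5)*8 for x in np.linspace(0,6.28,60)]).round().astype(int); cv2.polylines(g,[P_],True,(0,0,255),1)
    cv2.imwrite(name,g)
edge(a,"pics/fin.png"); save(a,"finside.png")
for t in("spool","bottle","tape_roll"): print(t,[(np.round(m["point"],1).tolist(),round(m["confidence"],2)) for m in mark_of(a,t)][:2])
print(manip.get_state()["clock"])
```

```text
head_mid exp [300.7 226.3] []
head_mid exp [272.6 209.2] [([273.7, 209.0], 0.82)]
knob_mid exp [301.1 213.1] [([299.6, 213.0], 0.58)]
knob_mid exp [272.6 209.1] [([274.6, 211.6], 0.54), ([272.4, 207.9], 0.29)]
spool [([233.3, 225.7], 0.82)]
bottle [([207.2, 249.1], 0.79)]
tape_roll [([187.1, 275.9], 0.7)]
26.7667
```

View pics/fin.png

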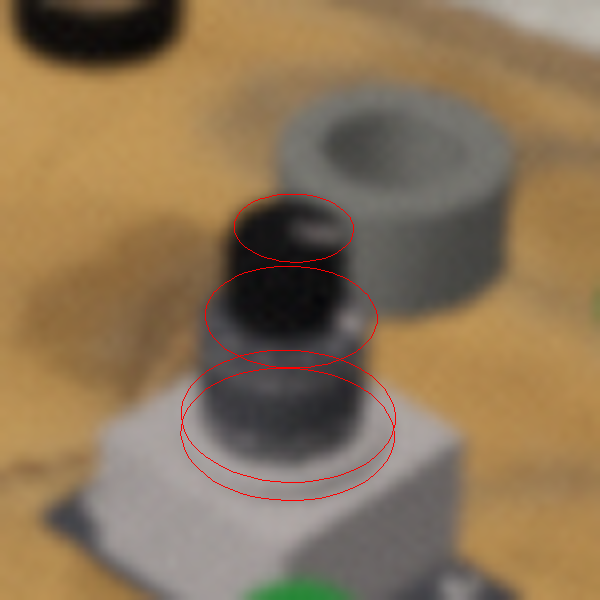

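View pics/finside.png

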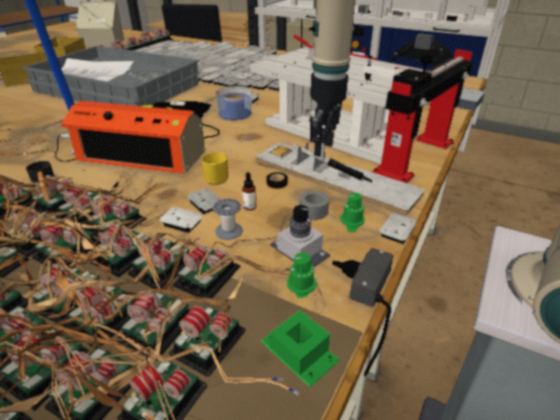

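```bash
python3 -c "
from rig import manip
print(manip.get_state()['contact_force'].round(1)); print(manip.sign_off())"
```

```text
[-0.2  0.3  0.5]
the job is handed in; nothing more can be done
None
```

The torque head is seated in the setting block's pocket with its knob on the fifth click, and I handed the job in at about 27 s. No verdict was reported.

I lifted the head out of the cup by its barrel and lowered it into the pocket. I then turned the knob anticlockwise onto its stop, where the moment held at about −0.5 to −0.7 N m and the grip slipped. After re-gripping I turned it clockwise about 156°, let go and backed away.

**Last checks:**
- **Knob:** the averaged top picture shows 11 ticks with one gap, which puts the stop tick at azimuth 340°. The pointer is on the tick at 190°, which is the fifth click.
- **Seating:** the side overlay and the knob marks agree with the head upright and fully home, to within 1–3 px. The network did not report head_mid in the last side view, so the seating there rests on the overlay and the knob mark.
- **Bystanders:** the spool, bottle and tape roll gave the same marks as at the start, within about 2 px.
- **Contact:** the gripper was clear, and the contact force was about zero.

**Doubtful:** the tool picked up a small tilt of up to 0.035 rad and drifted a few millimetres during the moves. I corrected the drift by eye and by measurement. The tilt could not be corrected with the moves available, and it caused no visible harm.

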